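# Locate a casting against the stops of a drilling plate

### The job

Take the bare aluminium casting and set it on the dark grey steel locating plate, its long side parallel to the long yellow stop bar but well clear of both yellow stops, and press it down firmly onto the plate. Keeping it flat on the plate, slide it up against the long stop bar first, while still clear of the short end stop, and then along the bar up against the end stop; let go of it there. Leave the blue casting where it is.

Things in the scene. Friction and masses are not known exactly. Their poses are not given: they have to be found in the camera images.
- bare_casting: The part, bare silvery aluminium: flange 90 (x) x 60 (y) x 16 mm with a raised rib 60 (x) x 30 (y) mm on its middle, from z = 16 to 44 mm, to be gripped across y. 0.22 to 0.35 kg. Origin: centre of the underside; z up, x along its length. A half turn makes no difference. Starts flat on the bench, x within 30 degrees of world x.
- blue_casting: Same shape, size and axes as the bare casting, but painted blue; stands near it and must stay there. Both castings and the locating plate stand on a brown paper sheet whose top is 2 mm above the bench top.
- fixture: Locating plate, immovable: dark steel, 200 (x) x 160 (y) x 12 mm; two yellow stops rise 14 mm above it. Origin: centre of the underside; face at z = 12 mm. Its x is within 18 degrees of world x. Long stop bar: at the left (+y) side, along x from -80 to 70 mm, locating face at y = 50 mm. End stop: at the far (+x) side, y from -10 to 34 mm, locating face at x = 70 mm. The rest is open.
- seat (a point): Point on the plate's face where the origin of the casting lies when it touches both stops: x = 25, y = 20, z = 12 mm in the plate's frame, same axes. A casting set down 45 mm from here towards -x and 40 mm towards -y is on the plate and clear of both stops.
There are look-alikes about, which are no part of the job. What is shaped like the bare_casting but orange is not meant.

How it is judged:
By the outcome, as a careful person would: the job done as asked, in the order asked, and still so for the second after the job is handed in, with the robot touching nothing.
It also fails if it takes over 40 s, if anything falls off the work surface, if the arm or the gripper's body presses on something with over 40 N, if the wrist force passes 120 N, or if a joint passes its speed limit or range.

### The arm

A 6-joint arm with a two-finger parallel gripper is mounted at the origin on a cart in front of the work surface, level with it; the furniture and walls round the work are solid. World frame = base frame: x ahead of the robot, y to its left, z up, the work surface at z = 0. Lengths are in m, angles in rad, forces in N, time in s.
With the tool pointing down it reaches from about 0.225 to 0.875 m from the base axis. Payload 3.4 kg.
Tool frame: the origin (TCP) lies at the very end of the fingers, on their centre line; the grasp point (between the pads) lies 19 mm behind it; z points along the fingers, y is the line along which they close (so a half turn about z gives the same grasp; the last joint's range is limited). The gripper opens to 85 mm and grips with 20 to 120 N. Pads are 22 mm wide; open, the fingers measure 114 mm over their backs; the gripper's body (76 mm by 85 mm) begins 54 mm behind the grasp point. The pads swing forward as they close: fully open they stand 13 mm farther back than shut.
Start: joints at [1.101, 0.276, 1.505, -0, 1.361, -0.121], TCP at [0.197, 0.54, 0.231] pointing down, gripper open.
Joint ranges: [-2.89, 2.89], [-0.75, 2.08], [0.22, 2.7], [-1.18, 4.32], [0.11, 2.71], [-2.7, 2.7]. Speed limits (rad/s): [2.57, 2.57, 3.14, 3.14, 3.14, 3.14].

### API

Orientations are given as a unit quaternion [w, x, y, z].
In Python, from rig import readout, vision, manip gives the robot as it stands.
- The arm moves only by the shell command python3 -m handwheel 'ROWS' [FORCE]. ROWS is JSON, a list of rows, each a list of 3 entries, a list of its own where there are three numbers: the shift along the tool's x, y, z in mm, then the turn, a rotation vector about the tool's x, y, z in units of 6 degrees (1.0 is 6 degrees), then the closure, from -1 (fully open) to 1 (shut), so that 0 is half open. A call has 1 to 20 rows; each row shifts and turns the commanded pose from where the row before left it, along the tool's axes as they then stand; what a row does not reach is not made up. A row lasts 1/8 s, in which the tool goes at most 62.5 mm and 10.7 degrees, less where a joint would pass 70% of its speed; a pose out of reach is approached as far as the arm can. A call is refused whole if a number of a shift passes 62.5 or a number of a turn 1, either way. A call with a gripper value outside its range is refused whole. The fingers move at their own pace and stop on an object; FORCE is the grip in N (left out, the last holds). Time passes only in rows, so rows that do not move let the fingers close. It gives the time, the measured TCP pose, the force, the opening and the grip force at its end, in the units of the state.
- readout.get_state(): the state, without advancing time (a new reading comes with each control period).
- vision.get_image(name): name is "scene" or "top" or "wrist"; returns the picture (420x560x3 uint8, blue, green, red); there is no depth.
- vision.camera_params(name): a dict with "intrinsics" (3x3 intrinsics, pixels), "rvec" (rotation vector, rad) and "tvec" (3), from world to camera coordinates, as OpenCV has them; the wrist camera has in their place "hand_eye" (4x4, takes a point from camera to tool coordinates, whose origin is the TCP and whose axes are the flange's). Camera axes: x right, y down, z forward; pixel columns grow to the right and rows downward; lengths in m; the calibration is good to about 2 mm. A picture is of the moment at which its call begins: read the wrist's pose just before it. camera_params takes no time and is no camera call.
- manip.sign_off(): hands the job in; it is judged then, once.
The state is a dict: "clock": time; "qpos": joint angles; "qd": joint speeds; "effort": joint torques, N m; "position": TCP position; "ee_rot": TCP orientation; "contact_force": force on the tool from outside, world axes, zero at the start; "moment": the same for the moment, N m; "width": finger opening in m; "gripper_force": force on a finger pad.
Only numpy, scipy, OpenCV 4.12 (cv2) and the standard library are available. Lean on these libraries where they do the work, as an engineer would, in place of code of your own. Each camera call takes 0.05 s, during which the arm holds its last target. There are 200 camera calls.

## Working session

There is one attempt and no reset: what is moved stays moved. The work goes in short steps, Python scripts to look and compute and a shell command to move; the robot and the scene stay as the last step left them, time stands still between calls to the robot, and variables do not carry over. Pictures are saved under pics/ and viewed, at most 10 in all, crops included, and the job is handed in when it is done.

```bash
mkdir -p pics; ls
python3 - <<'E'
from rig import readout, vision
import cv2, numpy as np
a=vision.get_image("top");b=vision.get_image("scene")
cv2.imwrite("pics/top.png",a);cv2.imwrite("pics/scene.png",b)
cv2.imwrite("pics/both.png",np.hstack([cv2.resize(a,(400,300)),cv2.resize(b,(400,300))]))
s=readout.get_state();print(s['position'],s['ee_rot'],s['clock'],s['contact_force'])
for n in("top","scene","wrist"):print(vision.camera_params(n))
E
```

```text
pics
[0.19632397 0.53995955 0.23052763] [-2.34922623e-04  1.73510261e-01  9.84831725e-01 -7.80178487e-04] 0.1 [ 0.61219294 -0.09720432 -0.19979142]
{'intrinsics': array([[503.11292668,   0.        , 285.56599231],
       [  0.        , 503.11292668, 208.46277761],
       [  0.        ,   0.        ,   1.        ]]), 'rvec': array([ 2.21512315, -1.96719526,  0.22795375]), 'tvec': array([-0.39673215,  0.40693561,  1.12907917])}
{'intrinsics': array([[420.41794968,   0.        , 273.38509599],
       [  0.        , 420.41794968, 210.00823592],
       [  0.        ,   0.        ,   1.        ]]), 'rvec': array([ 1.39407683, -2.2067846 ,  0.89936421]), 'tvec': array([-0.12515253,  0.42658696,  0.65780329])}
{'intrinsics': array([[289.5026113 ,   0.        , 277.78012242],
       [  0.        , 289.5026113 , 208.95422923],
       [  0.        ,   0.        ,   1.        ]]), 'hand_eye': array([[ 4.18293559e-04, -9.64719614e-01, -2.63279112e-01,
         6.66898055e-02],
       [ 9.99999912e-01,  3.97103052e-04,  1.33700004e-04,
         1.33363029e-04],
       [-2.44340778e-05, -2.63279145e-01,  9.64719696e-01,
        -1.43097715e-01],
       [ 0.00000000e+00,  0.00000000e+00,  0.00000000e+00,
         1.00000000e+00]])}
```

View pics/top.png

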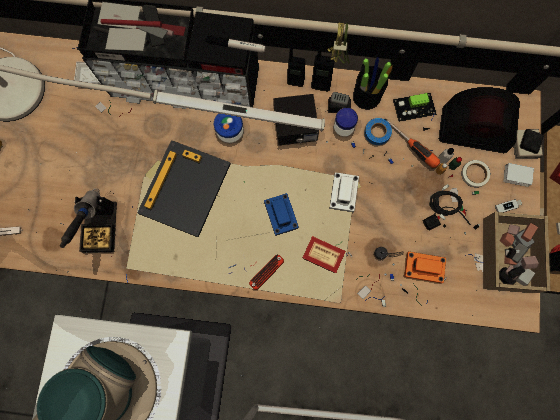

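View pics/scene.png

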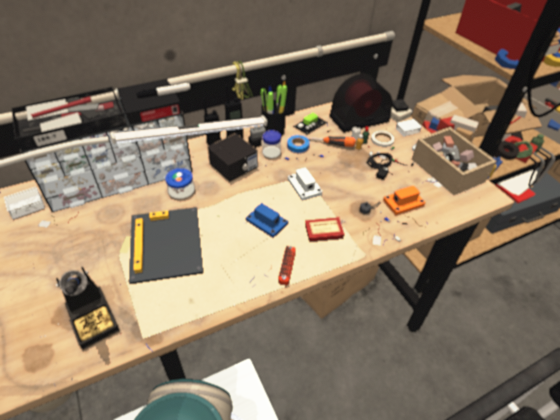

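Castings in the top view: white/silvery at (344,191), blue at (281,214), orange at (426,267). The silvery one on the paper fits; I'll confirm it in an enlarged crop and measure.

```bash
cat > h.py <<'E'
import cv2, numpy as np
from scipy.spatial.transform import Rotation as R
from rig import readout, vision
def cam(name):
    p=vision.camera_params(name);K=p['intrinsics']
    if name!='wrist': return K,cv2.Rodrigues(p['rvec'])[0],p['tvec']
    s=readout.get_state();q=s['ee_rot'];T=np.eye(4)
    T[:3,:3]=R.from_quat([*q[1:],q[0]]).as_matrix();T[:3,3]=s['position']
    M=np.linalg.inv(T@p['hand_eye']);return K,M[:3,:3],M[:3,3]
def rectify(im,c,z,x0,x1,y0,y1,ppm=1):
    """map view: col grows with -y, row grows with -x, ppm px per mm"""
    K,r,t=c;H=K@np.c_[r[:,0],r[:,1],r[:,2]*z+t]
    A=np.array([[0,-1/(1000*ppm),x1],[-1/(1000*ppm),0,y1],[0,0,1]])
    return cv2.warpPerspective(im,np.linalg.inv(H@A),(int((y1-y0)*1000*ppm),int((x1-x0)*1000*ppm)))
def proj(c,P):
    K,r,t=c;return cv2.projectPoints(np.float64(P).reshape(-1,1,3),cv2.Rodrigues(r)[0],t,K,None)[0][:,0]
def wire(x,y,z,yaw):
    "bare casting flange-top and rib-top corners"
    o=[]
    for a,b,h in((45,30,16),(30,15,44)):
        for i,j in((1,1),(1,-1),(-1,-1),(-1,1)):
            o.append([x+(i*a*np.cos(yaw)-j*b*np.sin(yaw))/1e3,y+(i*a*np.sin(yaw)+j*b*np.cos(yaw))/1e3,z+h/1e3])
    return np.array(o)
E
python3 - <<'E'
from h import *
im=cv2.imread("pics/top.png");c=cam("top")
def ctr(mask,z,name):
    n,l,st,ce=cv2.connectedComponentsWithStats(mask.astype(np.uint8))
    return
K,r,t=c
def back(px,z):
    px=np.atleast_2d(np.float64(px));d=np.c_[cv2.undistortPoints(px.reshape(-1,1,2),K,None)[:,0],np.ones(len(px))]@r
    C=-r.T@t;return C+d*((z-C[2])/d[:,2])[:,None]
corn=[(177,141),(230,155),(190,235),(139,211)]
print("plate",back(corn,.014).round(3))
print("white",back([(336,173),(359,178),(352,211),(330,207),(344,191)],.018).round(3))
print("tcp px",proj(c,readout.get_state()['position']))
P=back([(250,230)],.014)[0]
im2=im[110:300,120:460]
cv2.imwrite("pics/crop.png",cv2.resize(im2,None,fx=2.35,fy=2.35,interpolation=2))
E
```

```text
plate [[ 0.598 -0.057  0.014]
 [ 0.577 -0.193  0.014]
 [ 0.367 -0.127  0.014]
 [ 0.411  0.004  0.014]]
white [[ 0.56  -0.457  0.018]
 [ 0.554 -0.513  0.018]
 [ 0.47  -0.504  0.018]
 [ 0.474 -0.451  0.018]
 [ 0.517 -0.48   0.018]]
tcp px [[-189.72915617  262.03385301]]
```

View pics/crop.png

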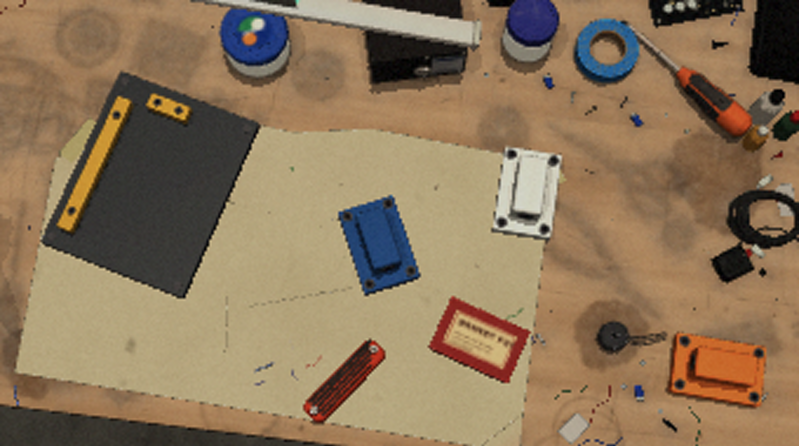

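Rectangle corners in crop: plate (123,72),(259,124),(184,297),(43,242), with the stops left and far as described; the bare casting is the white/silvery one at (508,148),(562,155),(549,239),(492,231), flanked by blue and orange ones. I'll fit the poses.

```bash
cat >> h.py <<'E'
def back(c,px,z):
    K,r,t=c;px=np.atleast_2d(np.float64(px));d=np.c_[cv2.undistortPoints(px.reshape(-1,1,2),K,None)[:,0],np.ones(len(px))]@r
    C=-r.T@t;return C+d*((z-C[2])/d[:,2])[:,None]
def fit(model,c,px,x0):
    from scipy.optimize import least_squares
    s=least_squares(lambda v:(proj(c,model(v))-px).ravel(),x0,loss='soft_l1');return s.x,np.sqrt(2*s.cost/len(px))
def rect(a,b,z): # corners order ++ +- -- -+
    return lambda v:np.array([[v[0]+i*a*np.cos(v[2])-j*b*np.sin(v[2]),v[1]+i*a*np.sin(v[2])+j*b*np.cos(v[2]),z] for i,j in((1,1),(1,-1),(-1,-1),(-1,1))])
def delta(x,y,z,yaw):
    "shift (mm, in present tool axes) and turn (6deg units) to TCP x,y,z, pointing down, tool y along yaw+90 (mod half turn)"
    s=readout.get_state();q=s['ee_rot'];A=R.from_quat([*q[1:],q[0]])
    best=None
    for k in(0,np.pi):
        B=R.from_euler('z',yaw+k)*R.from_matrix(np.diag([1,-1,-1.]))
        rv=(A.inv()*B).as_rotvec()
        if best is None or np.linalg.norm(rv)<np.linalg.norm(best):best=rv
    print("shift",(A.inv().apply(np.array([x,y,z])-s['position'])*1e3).round(1),"turn",(np.degrees(best)/6).round(2))
E
python3 - <<'E'
from h import *
c=cam("top");f=lambda l:np.array(l)/2.35+(120,110)
pl=f([(123,72),(259,124),(184,297),(43,242)]);ca=f([(508,148),(562,155),(549,239),(492,231)])
print(fit(rect(.1,.08,.014),c,pl,[.5,-.1,-.1]))
v,e=fit(rect(.045,.03,.018),c,ca,[.517,-.48,-.05]);print(v,e)
delta(v[0],v[1],.23,v[2]); print(readout.get_state()['width'])
E
```

```text
(array([ 0.48169575, -0.09623595, -0.25618967]), np.float64(0.8570312795612115))
[ 0.51489963 -0.48171669 -0.0554327 ] 0.7516223817078048
shift [-648.6 -851.3    1.8] turn [-0.02 -0.   -2.8 ]
0.08553029236842219
```

```bash
python3 -m handwheel '[[[-32,-42,0],[0,0,0],-1],[[-32,-42,0],[0,0,0],-1],[[-32,-42,0],[0,0,0],-1],[[-32,-42,0],[0,0,0],-1],[[-32,-42,0],[0,0,0],-1],[[-32,-42,0],[0,0,0],-1],[[-32,-42,0],[0,0,0],-1],[[-32,-42,0],[0,0,0],-1],[[-32,-42,0],[0,0,0],-1],[[-32,-42,0],[0,0,0],-1],[[-32,-42,0],[0,0,0],-1],[[-32,-42,0],[0,0,0],-1],[[-32,-42,0],[0,0,0],-1],[[-32,-42,0],[0,0,0],-1],[[-32,-42,0],[0,0,0],-1],[[-32,-42,0],[0,0,-1],-1],[[-32,-42,0],[0,0,-1],-1],[[-32,-42,0],[0,0,-0.8],-1],[[0,0,0],[0,0,0],-1],[[0,0,0],[0,0,0],-1]]'
python3 - <<'E'
from h import *
delta(.515,-.482,.23,-.055)
c=cam("wrist");im=vision.get_image("wrist");cv2.imwrite("pics/w1.png",im)
print(proj(c,wire(.515,-.482,.002,-.055)).round(0).tolist(),readout.get_state()['qpos'])
E
```

```text
clock: 2.6
position: [0.4941, -0.3599, 0.2304]
ee_rot: [-0.001, 0.028, 1.0, 0.001]
contact_force: [-0.1, -0.5, 0.7]
width: 0.0851
gripper_force: 0.0
shift [-2.770e+01 -1.207e+02  1.000e-01] turn [ 0.02 -0.02 -0.01]
[[208.0, 240.0], [162.0, 240.0], [155.0, 172.0], [203.0, 172.0], [189.0, 237.0], [164.0, 237.0], [159.0, 188.0], [185.0, 188.0]] [-7.42977743e-01  3.31602021e-01  1.42432609e+00  3.78745779e-04
  1.38780252e+00 -2.25826837e+00]
```

View pics/w1.png

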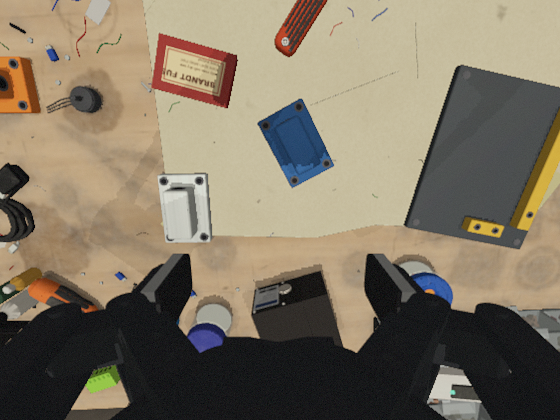

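Wrist view agrees: flange corners about (158,174),(208,174),(211,242),(162,243), 2–3 px right/down of prediction (y ≈ -0.479, x ≈ 0.517). Blue casting is clear to the right at (295,143).

```bash
python3 -m handwheel '[[[-10,-40,10],[0,0,0],-1],[[-10,-40,30],[0,0,0],-1],[[-9,-38,40],[0,0,0],-1],[[0,0,30],[0,0,0],-1],[[0,0,0],[0,0,0],-1],[[0,0,0],[0,0,0],-1]]'
python3 - <<'E'
from h import *
c=cam("wrist");im=vision.get_image("wrist")
p=proj(c,wire(.517,-.479,.002,-.055)).round(1)
for k in(0,4):cv2.polylines(im,[p[k:k+4].astype(int)],True,(0,0,255) if k else (0,200,0),1)
cv2.imwrite("pics/w2.png",im);print(p.tolist());delta(.517,-.479,.022,-.055)
E
```

```text
clock: 3.4
position: [0.5178, -0.4794, 0.1232]
ee_rot: [0.001, 0.027, 1.0, -0.001]
contact_force: [-0.8, -0.3, 0.9]
width: 0.0852
gripper_force: 0.0
[[310.4, 253.6], [245.8, 253.5], [242.7, 155.3], [313.7, 155.3], [296.4, 250.8], [259.9, 250.8], [258.6, 178.3], [297.8, 178.3]]
shift [  1.4   1.  101.8] turn [-0.02  0.02  0.  ]
```

View pics/w2.png

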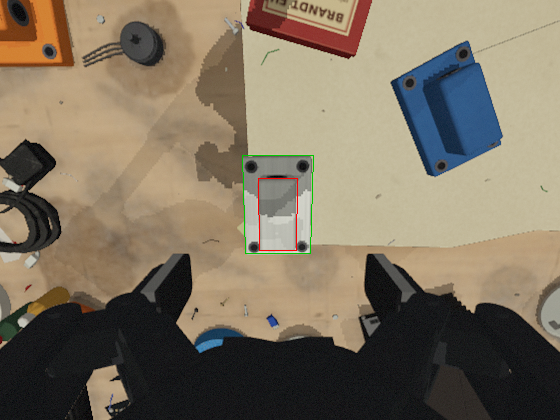

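The overlay fits the casting within a pixel or two. Descending and gripping.

```bash
python3 -m handwheel '[[[1,1,40],[0,0,0],-1],[[0,0,35],[0,0,0],-1],[[0,0,15],[0,0,0],-1],[[0,0,10],[0,0,0],-1],[[0,0,0],[0,0,0],-1],[[0,0,0],[0,0,0],1],[[0,0,0],[0,0,0],1],[[0,0,0],[0,0,0],1],[[0,0,0],[0,0,0],1],[[0,0,0],[0,0,0],1],[[0,0,0],[0,0,0],1]]' 80
python3 -m handwheel '[[[0,0,-20],[0,0,0],1],[[0,0,-40],[0,0,0],1],[[0,0,-40],[0,0,0],1],[[0,0,0],[0,0,0],1]]'
python3 - <<'E'
from h import *
x,y,a=.4817,-.0962,-.256
# set-down: seat + (-45,-40) in plate frame
p=np.array([25-45,20-40])/1e3;w=[x+p[0]*np.cos(a)-p[1]*np.sin(a),y+p[0]*np.sin(a)+p[1]*np.cos(a)]
print(w);delta(*w,.15,a)
E
```

```text
clock: 4.82
position: [0.5167, -0.4795, 0.0222]
ee_rot: [0.001, 0.028, 1.0, -0.001]
contact_force: [-0.8, 0.5, 4.4]
width: 0.0283
gripper_force: 81.2
clock: 5.32
position: [0.5176, -0.4804, 0.1242]
ee_rot: [0.002, 0.028, 1.0, -0.002]
contact_force: [0.1, 0.1, -2.1]
width: 0.0288
gripper_force: 80.3
[np.float64(0.45728752975727066), np.float64(-0.11048395241688558)]
shift [ 80.6 365.9 -27.8] turn [-0.04  0.05  1.91]
```

```bash
python3 -m handwheel '[[[10,45,-20],[0,0,0],1],[[10,45,-10],[0,0,0],1],[[10,45,0],[0,0,0],1],[[10,45,0],[0,0,0],1],[[10,45,0],[0,0,0],1],[[10,45,0],[0,0,0],1],[[10,45,0],[0,0,0],1],[[10,45,0],[0,0,0],1],[[0,6,0],[0,0,0.9],1],[[0,0,0],[0,0,1],1],[[0,0,0],[0,0,0],1],[[0,0,0],[0,0,0],1]]'
python3 - <<'E'
from h import *
c=cam("wrist");im=vision.get_image("wrist");c2=cam("top");im2=vision.get_image("top")
x,y,a=.4817,-.0962,-.256
def pl(pts):return np.array([[x+(u*np.cos(a)-v*np.sin(a))/1e3,y+(u*np.sin(a)+v*np.cos(a))/1e3,h/1e3] for u,v,h in pts])
P=[(100,80,14),(100,-80,14),(-100,-80,14),(-100,80,14)];B=[(-80,50,28),(70,50,28)];E=[(70,-10,28),(70,34,28)]
cv2.imwrite("pics/w3raw.png",im)
for q in(P,B,E):print(proj(c,pl(q)).round(1).tolist());cv2.polylines(im,[proj(c,pl(q)).astype(int)],len(q)>2,(0,0,255),1)
cv2.imwrite("pics/w3.png",im);print(readout.get_state()['qpos'])
E
```

```text
clock: 6.82
position: [0.456, -0.109, 0.1502]
ee_rot: [-0.001, 0.126, 0.992, 0.0]
contact_force: [0.1, 0.1, -2.7]
width: 0.0284
gripper_force: 80.5
[[367.0, 307.7], [221.7, 307.4], [211.4, 116.9], [385.1, 117.5]]
[[354.9, 140.2], [344.3, 290.1]]
[[285.9, 290.0], [328.7, 290.1]]
[-3.83399023e-01  1.81886107e-01  1.84849458e+00  9.94993174e-05
  1.11240463e+00 -1.70014764e+00]
```

View pics/w3.png

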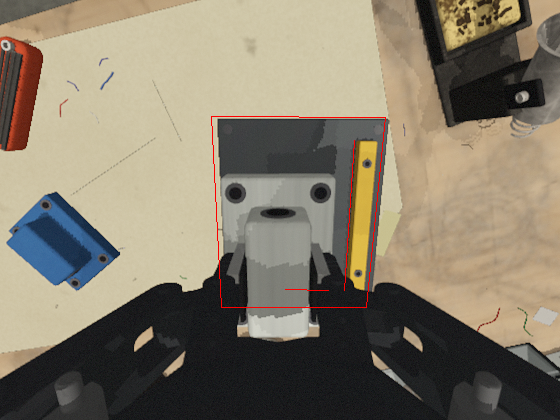

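Run:
```python
import cv2
im=cv2.imread("pics/w3raw.png")[105:305,200:400]
cv2.imwrite("pics/w3c.png",cv2.resize(im,(600,600),interpolation=2))
```

```text
(no output)
```

View pics/w3c.png

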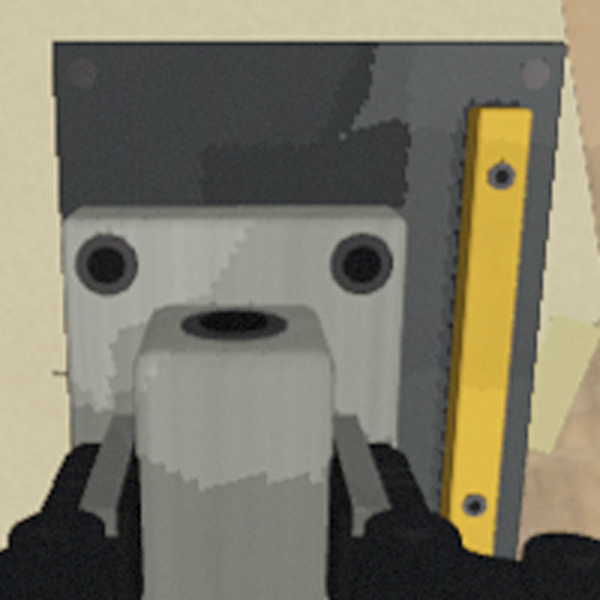

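Near plate edge runs (218,119)–(389,120), and the bar's inner edge (360,141)–(351,275): all about +5 px right and +2 px down of prediction, so the plate is ~4.6 mm further along its y and 2 mm along x, yaw confirmed. The casting is held straight.

```bash
cat >> h.py <<'E'
PX,PY,PA=.4849,-.0923,-.256
def pf(u,v):return PX+(u*np.cos(PA)-v*np.sin(PA))/1e3,PY+(u*np.sin(PA)+v*np.cos(PA))/1e3
def inplate():
    s=readout.get_state();d=s['position']-np.array([PX,PY,0]);r=R.from_euler('z',-PA)
    print("plate-frame TCP",(r.apply(d)*1e3).round(1),"force",r.apply(s['contact_force']).round(1))
E
python3 -c "
from h import *
inplate();delta(*pf(-20,-20),.034,PA)"
```

```text
plate-frame TCP [-23.3 -23.6 150.7] force [-1.1  0.2 -2.9]
shift [ -3.5   3.6 116.7] turn [ 0.   -0.01  0.02]
```

```bash
python3 -m handwheel '[[[-2,2,35],[0,0,0],1],[[-1.5,1.5,35],[0,0,0],1],[[0,0,25],[0,0,0],1],[[0,0,10],[0,0,0],1],[[0,0,5],[0,0,0],1],[[0,0,2],[0,0,0],1],[[0,0,2],[0,0,0],1],[[0,0,1],[0,0,0],1],[[0,0,0],[0,0,0],1]]'
python3 -c "
from h import *
inplate()"
```

```text
clock: 8.05
position: [0.4611, -0.1067, 0.0365]
ee_rot: [0.0, 0.127, 0.992, -0.0]
contact_force: [-0.5, -0.7, -1.5]
width: 0.0288
gripper_force: 80.4
plate-frame TCP [-19.4 -19.9  36.5] force [-0.3 -0.8 -1.5]
```

```bash
python3 -m handwheel '[[[0,0,1],[0,0,0],1],[[0,0,1],[0,0,0],1],[[0,0,1],[0,0,0],1],[[0,0,0],[0,0,0],1]]'
python3 -c "
from h import *
inplate()"
```

```text
clock: 8.55
position: [0.461, -0.1066, 0.0342]
ee_rot: [0.0, 0.127, 0.992, -0.0]
contact_force: [-2.4, 1.5, 6.7]
width: 0.0286
gripper_force: 81.8
plate-frame TCP [-19.5 -19.9  34.2] force [-2.7  0.8  6.7]
```

```bash
python3 -m handwheel '[[[0,0,1],[0,0,0],1],[[0,0,1],[0,0,0],1],[[0,0,0],[0,0,0],1]]'
python3 -c "
from h import *
inplate()"
```

```text
clock: 8.93
position: [0.461, -0.1066, 0.0342]
ee_rot: [0.001, 0.127, 0.992, -0.0]
contact_force: [-6.8, 2.7, 24.2]
width: 0.0283
gripper_force: 84.2
plate-frame TCP [-19.5 -19.9  34.2] force [-7.2  0.9 24.2]
```

```bash
python3 -m handwheel '[[[0,0,1],[0,0,0],1],[[0,0,0],[0,0,0],1],[[0,0,0],[0,0,0],1],[[0,0,0],[0,0,0],1]]'
python3 -m handwheel '[[[0,0,-1],[0,0,0],1],[[0,0,-0.7],[0,0,0],1],[[0,3,0],[0,0,0],1],[[0,5,0],[0,0,0],1],[[0,5,0],[0,0,0],1],[[0,5,0],[0,0,0],1],[[0,5,0],[0,0,0],1],[[0,5,0],[0,0,0],1],[[0,4,0],[0,0,0],1],[[0,2,0],[0,0,0],1],[[0,0,0],[0,0,0],1]]'
python3 -c "
from h import *
inplate()"
```

```text
clock: 9.43
position: [0.461, -0.1066, 0.0342]
ee_rot: [0.001, 0.127, 0.992, -0.0]
contact_force: [-8.5, 3.0, 33.8]
width: 0.0284
gripper_force: 85.4
clock: 10.8
position: [0.4724, -0.076, 0.0342]
ee_rot: [0.003, 0.126, 0.992, -0.002]
contact_force: [-1.0, -5.1, 11.1]
width: 0.0285
gripper_force: 82.2
plate-frame TCP [-16.3  12.6  34.2] force [ 0.3 -5.2 11.1]
```

```bash
python3 -m handwheel '[[[0,2,0],[0,0,0],1],[[0,2,0],[0,0,0],1],[[0,1,0],[0,0,0],1],[[0,0,0],[0,0,0],1]]'
python3 -c "
from h import *
inplate()"
```

```text
clock: 11.3
position: [0.4736, -0.0713, 0.0342]
ee_rot: [0.003, 0.126, 0.992, -0.002]
contact_force: [-1.5, -6.4, 11.3]
width: 0.0287
gripper_force: 82.2
plate-frame TCP [-16.3  17.4  34.2] force [ 0.2 -6.6 11.3]
```

```bash
python3 -m handwheel '[[[0,1,0],[0,0,0],1],[[0,1,0],[0,0,0],1],[[0,0,0],[0,0,0],1]]'
python3 -c "
from h import *
inplate()"
```

```text
clock: 11.68
position: [0.474, -0.0696, 0.0342]
ee_rot: [0.003, 0.126, 0.992, -0.002]
contact_force: [-1.1, -6.6, 11.8]
width: 0.0283
gripper_force: 82.3
plate-frame TCP [-16.3  19.2  34.2] force [ 0.6 -6.6 11.8]
```

```bash
python3 -m handwheel '[[[0,1,0],[0,0,0],1],[[0,1,0],[0,0,0],1],[[0,0,0],[0,0,0],1]]'
python3 -c "
from h import *
inplate()"
```

```text
clock: 12.05
position: [0.474, -0.0695, 0.0343]
ee_rot: [0.003, 0.125, 0.992, -0.004]
contact_force: [-2.9, -12.9, 12.5]
width: 0.0286
gripper_force: 82.4
plate-frame TCP [-16.3  19.3  34.3] force [  0.4 -13.2  12.5]
```

```bash
python3 -m handwheel '[[[0,1,0],[0,0,0],1],[[0,0,0],[0,0,0],1]]'
python3 -c "
from h import *
inplate();print(readout.get_state()['moment'])"
```

```text
clock: 12.3
position: [0.474, -0.0694, 0.0344]
ee_rot: [0.003, 0.125, 0.992, -0.005]
contact_force: [-3.2, -17.3, 13.0]
width: 0.0282
gripper_force: 82.4
plate-frame TCP [-16.3  19.4  34.4] force [  1.3 -17.5  13. ]
[-2.6579127   0.9707057  -0.26098272]
```

Contact with the bar (stalled at y≈19.3, side force rising). Ease the side force, then slide along the bar.

```bash
python3 -m handwheel '[[[0,-0.7,0.5],[0,0,0],1],[[-3,0,0],[0,0,0],1],[[-5,0,0],[0,0,0],1],[[-5,0,0],[0,0,0],1],[[-5,0,0],[0,0,0],1],[[-5,0,0],[0,0,0],1],[[-5,0,0],[0,0,0],1],[[-4,0,0],[0,0,0],1],[[-2,0,0],[0,0,0],1],[[0,0,0],[0,0,0],1]]'
python3 -c "
from h import *
inplate()"
```

```text
clock: 13.55
position: [0.4904, -0.0738, 0.0339]
ee_rot: [-0.013, 0.125, 0.992, -0.002]
contact_force: [-33.7, -8.0, 46.0]
width: 0.0286
gripper_force: 87.3
plate-frame TCP [ 0.6 19.3 33.9] force [-30.6 -16.3  46. ]
```

Run:
```python
from h import *
s=readout.get_state();q=s['ee_rot'];A=R.from_quat([*q[1:],q[0]]).as_matrix();r=R.from_euler('z',-PA).as_matrix()
print((r@A).round(4),r@s['moment']);print(s['qpos'])
a=vision.get_image("wrist");b=vision.get_image("scene")[150:330,70:310]
cv2.imwrite("pics/w4.png",np.vstack([cv2.resize(a[80:330,130:430],(480,400)),]));cv2.imwrite("pics/s4.png",b)
o=np.zeros((400,800,3),np.uint8);o[:,:420]=cv2.resize(a[80:330,150:412],(420,400));o[:285,420:]=cv2.resize(b,(380,285));cv2.imwrite("pics/m4.png",o)
```

```text
[[-0.9996 -0.0056 -0.026 ]
 [-0.0054  1.     -0.0077]
 [ 0.026  -0.0076 -0.9996]] [-2.29792541  4.25770819 -0.24387191]
[-0.28340373  0.36924678  1.93130078 -0.01107382  0.86682348 -1.59643579]
```

View pics/m4.png

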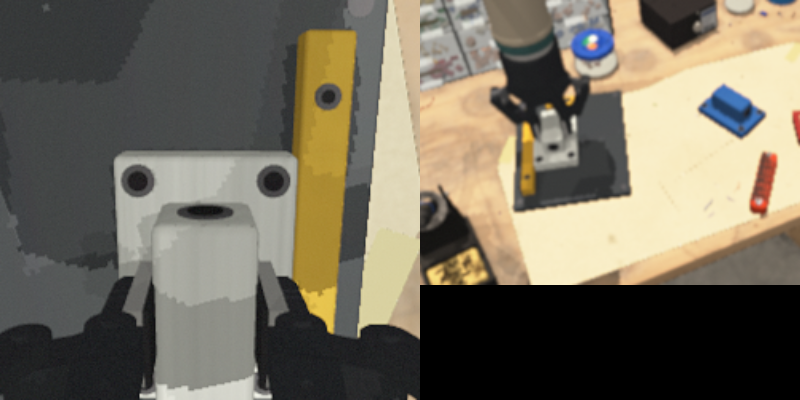

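The view shows the casting flush along the bar, still ~25 mm short of the end stop: it's jammed by friction under too much down force (46 N). Ease back and lighten the press.

```bash
python3 -m handwheel '[[[6,0,0],[0,0,0],1],[[6,0,0],[0,0,0],1],[[2,0,-0.5],[0,0,0],1],[[0,0,-0.5],[0,0,0],1],[[0,0,0],[0,0,0],1]]'
python3 -c "
from h import *
inplate()"
```

```text
clock: 14.28
position: [0.4905, -0.0737, 0.0341]
ee_rot: [-0.0, 0.125, 0.992, -0.004]
contact_force: [-6.4, -13.1, 11.5]
width: 0.0286
gripper_force: 82.8
plate-frame TCP [ 0.7 19.4 34.1] force [ -2.9 -14.3  11.5]
```

```bash
python3 -m handwheel '[[[0,-1,-0.5],[0,0,0],1],[[0,-0.5,0],[0,0,0],1],[[-3,0,0],[0,0,0],1],[[-3,0,0],[0,0,0],1],[[-3,0,0],[0,0,0],1],[[0,0,0],[0,0,0],1]]'
python3 -c "
from h import *
inplate()"
```

```text
clock: 15.02
position: [0.4905, -0.0738, 0.0339]
ee_rot: [-0.009, 0.126, 0.992, -0.001]
contact_force: [-19.9, -4.8, 24.8]
width: 0.0285
gripper_force: 84.7
plate-frame TCP [ 0.8 19.3 33.9] force [-18.1  -9.7  24.8]
```

```bash
python3 -m handwheel '[[[0,-0.7,-0.4],[0,0,0],1],[[0,0,-0.3],[0,0,0],1],[[0,0,0],[0,0,0],1]]'
python3 -c "
from h import *
inplate()"
python3 -m handwheel '[[[-2,0,0],[0,0,0],1],[[-2,0,0],[0,0,0],1],[[0,0,0],[0,0,0],1]]'
python3 -c "
from h import *
inplate()"
```

```text
clock: 15.4
position: [0.4905, -0.0738, 0.034]
ee_rot: [-0.008, 0.126, 0.992, -0.001]
contact_force: [-17.2, -3.2, 18.2]
width: 0.0284
gripper_force: 83.8
plate-frame TCP [ 0.8 19.3 34. ] force [-15.8  -7.5  18.2]
clock: 15.78
position: [0.4964, -0.0753, 0.0339]
ee_rot: [-0.007, 0.126, 0.992, -0.001]
contact_force: [-14.4, -4.1, 14.6]
width: 0.0291
gripper_force: 83.2
plate-frame TCP [ 6.8 19.3 33.9] force [-12.9  -7.6  14.6]
```

Sliding along the bar now, with steady forces.

```bash
python3 -m handwheel '[[[-2.5,0,0],[0,0,0],1],[[-2.5,0,0],[0,0,0],1],[[-2.5,0,0],[0,0,0],1],[[-2.5,0,0],[0,0,0],1],[[-2,0,0],[0,0,0],1],[[0,0,0],[0,0,0],1]]'
python3 -c "
from h import *
inplate()"
```

```text
clock: 16.52
position: [0.5082, -0.0784, 0.034]
ee_rot: [-0.006, 0.126, 0.992, -0.001]
contact_force: [-12.5, -3.0, 13.6]
width: 0.0284
gripper_force: 83.2
plate-frame TCP [19.1 19.4 34. ] force [-11.3  -6.1  13.6]
```

```bash
python3 -m handwheel '[[[-1.5,0,0],[0,0,0],1],[[-1.5,0,0],[0,0,0],1],[[-1,0,0],[0,0,0],1],[[0,0,0],[0,0,0],1]]'
python3 -c "
from h import *
inplate()"
python3 -m handwheel '[[[-1,0,0],[0,0,0],1],[[-1,0,0],[0,0,0],1],[[0,0,0],[0,0,0],1]]'
python3 -c "
from h import *
inplate()"
```

```text
clock: 17.02
position: [0.5109, -0.0791, 0.034]
ee_rot: [-0.008, 0.126, 0.992, -0.001]
contact_force: [-15.8, -3.4, 15.6]
width: 0.0286
gripper_force: 83.5
plate-frame TCP [21.8 19.4 34. ] force [-14.4  -7.3  15.6]
clock: 17.4
position: [0.5109, -0.0791, 0.034]
ee_rot: [-0.009, 0.126, 0.992, -0.001]
contact_force: [-19.4, -2.4, 20.6]
width: 0.0286
gripper_force: 84.0
plate-frame TCP [21.8 19.4 34. ] force [-18.1  -7.2  20.6]
```

```bash
python3 -m handwheel '[[[0,0,-0.4],[0,0,0],1],[[0,0,-0.4],[0,0,0],1],[[-2,0,0],[0,0,0],1],[[0,0,0],[0,0,0],1]]'
python3 - <<'E'
from h import *
inplate()
a=vision.get_image("wrist");b=vision.get_image("scene")[190:300,110:230];t=vision.get_image("top")[120:250,120:250]
o=np.zeros((600,800,3),np.uint8);o[:,:500]=cv2.resize(a[60:330,150:375],(500,600));o[:275,500:]=cv2.resize(b,(300,275));o[300:,500:]=cv2.resize(t,(300,300));cv2.imwrite("pics/m5.png",o)
E
```

```text
clock: 17.9
position: [0.511, -0.0791, 0.0341]
ee_rot: [-0.011, 0.126, 0.992, -0.0]
contact_force: [-21.9, -1.6, 18.1]
width: 0.0286
gripper_force: 83.9
plate-frame TCP [21.9 19.4 34.1] force [-20.8  -7.1  18.1]
```

View pics/m5.png

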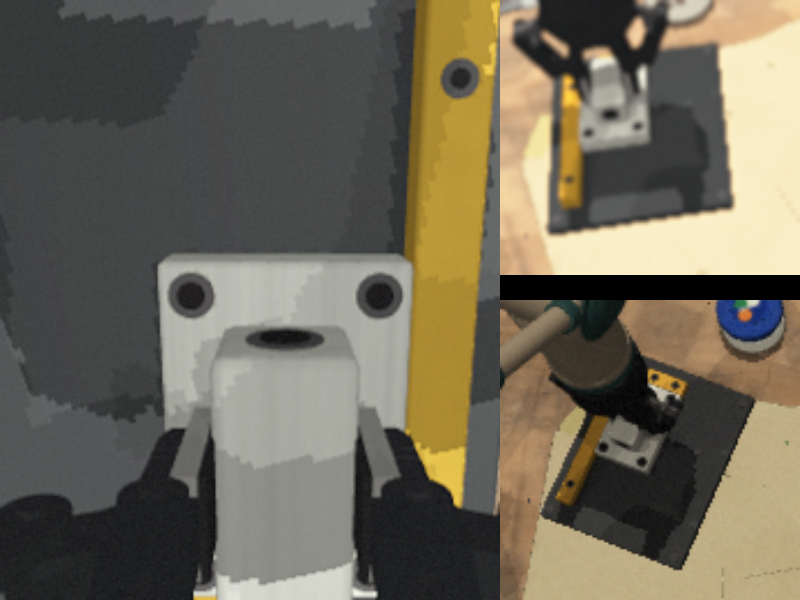

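Force/normal ratio is now 0.83 against ~0.58 while sliding, with no motion: it's against the end stop. Relax the push, release, rise.

```bash
python3 -m handwheel '[[[3,0,0.2],[0,0,0],1],[[3,-0.5,0.3],[0,0,0],1],[[1,0,0],[0,0,0],1],[[0,0,0],[0,0,0],1]]'
python3 -c "
from h import *
inplate()"
```

```text
clock: 18.55
position: [0.511, -0.0791, 0.034]
ee_rot: [-0.005, 0.127, 0.992, -0.001]
contact_force: [-8.4, -3.4, 7.4]
width: 0.0285
gripper_force: 82.3
plate-frame TCP [21.9 19.4 34. ] force [-7.3 -5.4  7.4]
```

```bash
python3 -m handwheel '[[[0,0,0],[0,0,0],0.2],[[0,0,0],[0,0,0],-0.2],[[0,0,0],[0,0,0],-0.2],[[0,0,0],[0,0,0],-0.2],[[0,0,0],[0,0,0],-0.2]]' 30
python3 -m handwheel '[[[0,0,-10],[0,0,0],-0.2],[[0,0,-25],[0,0,0],-0.2],[[0,0,-45],[0,0,0],-0.2],[[40,0,-45],[0,0,0],-0.2],[[40,0,0],[0,0,0],-0.2],[[0,0,0],[0,0,0],-0.2]]'
python3 - <<'E'
from h import *
inplate()
a=vision.get_image("wrist");cv2.imwrite("pics/w6r.png",a)
o=cv2.resize(a[140:380,150:430],(700,600),interpolation=2);cv2.imwrite("pics/w6.png",o)
E
```

```text
clock: 19.18
position: [0.5159, -0.0789, 0.034]
ee_rot: [0.0, 0.127, 0.992, 0.0]
contact_force: [-0.2, -0.2, 0.3]
width: 0.051
gripper_force: 0.0
clock: 19.92
position: [0.4354, -0.0578, 0.1601]
ee_rot: [-0.0, 0.127, 0.992, 0.0]
contact_force: [0.8, 0.4, -0.2]
width: 0.0512
gripper_force: 0.0
plate-frame TCP [-56.6  20.9 160.1] force [ 0.7  0.6 -0.2]
```

View pics/w6.png

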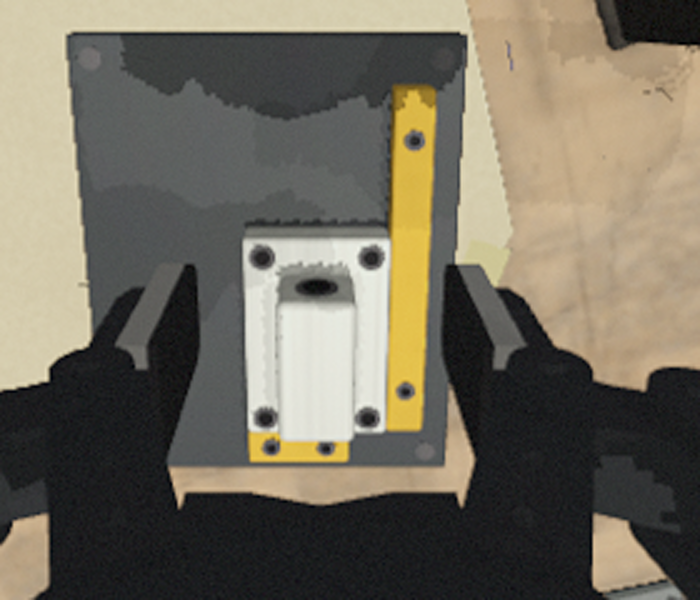

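The casting sits flush against the bar (right edge, column 388) and the end stop (far edge, row 432, level with the bar's end). The gripper is clear of it.

```bash
python3 -c "
from rig import manip
print(manip.sign_off())"
```

```text
the job is handed in; nothing more can be done
None
```

The bare casting was pressed onto the plate at about 34 N, slid against the long bar and then along it to the end stop, and released there; the blue casting was not touched, and I handed the job in at about 20 s.

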